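Slacken the drum nut of a spindle sander whose thread hand is unknown

TASK

Slacken the slotted nut on top of the sanding drum so that its worn sleeve can be changed: set the fork spanner from the bench fully home in the nut's slots and, as nobody knows which hand the thread is, first lean on it gently anticlockwise (seen from above), hard enough to be sure whether it gives but without straining the thread. Then turn the nut about a quarter turn in whichever direction undoes it. Finally lift the spanner off and lay it flat back on the bench beside the sander, leaving everything else where it is.

Things in the scene. Friction and masses are not known exactly. Their poses are not given: they have to be found in the camera images.
- nut_face (a point): Centre of the top face of the round steel nut, on the vertical spindle axis. Nut 50 mm across, 12 mm tall. Two slots 9 mm wide, 8 mm deep, cut in its top face along this point's y axis, run from the solid hub (22 mm across, level with the face) out to the rim on both sides; the axes turn with the nut. The spindle end, 14 mm across, stands 8 mm above the face.
- nut (a joint): How far the nut is undone, rad: 0 = tight as found, grows as it is undone (in which direction is not known). Stiff self-locking nut: about 0.7 N m turns it, all the way, in the undoing direction; the other way it is hard up and will not turn, and over 1.8 N m strains the thread.
- spindle (a joint): Twist of drum, spindle and nut together, rad, positive anticlockwise seen from above, 0 at rest. The spindle lock holds with a springy give: torque on the nut = 14 N m per rad x this value. 0.057 rad (0.8 N m) is a fair try, 0.129 rad (1.8 N m) is straining. It springs back when let go.
- insert: Black throat insert, a disc 100 mm across in the middle of the sander's table, which carries the drum. Origin: spindle axis at the table's top, 20 mm above the bench; nut_face is 136 mm above it. The drum under the nut is upright, 76 mm across and 115 mm tall, with a 62 mm washer on top.
- sander: Spindle sander let into the bench: cast table 370 mm (its x) by 290 mm (its y), 20 mm thick, lying on the bench; origin: centre of its underside, x roughly away from the robot. A dust hood on it, 62 mm taller than the table, stands 73 to 123 mm from the spindle on the +x side, its pipe behind. Fixed.
- spanner: Steel fork spanner, about 0.22 kg, flat on the bench right (-y) of the sander, lugs down. Origin: midway between the lug tips, at their lower ends; x from handle to fork, z up. Two lugs 6.5 mm (x) by 7 mm (y), 7 mm long, at y = +-15.5 mm; the 42 mm wide fork above them is open to +x and clears the spindle end. Fully home (either way round) the origin is 7 mm below nut_face, on the axis.
- spanner_grip (a point): A point on the spanner's black handle, at x = -90 mm, y = 0, 8 mm above the lug tips, in its frame. The handle is 14 mm wide (y), 16 mm tall (from the level of the lug tips up) and runs from x = -60 to -150 mm.
- wrench: flat steel combination wrench 180 mm long lying on the bench, not needed here; leave it alone. Origin: middle of its underside.
- tape: grey tape roll, 100 mm across, 48 mm tall, lying flat; leave it alone. Origin: middle of its underside.
- can: black spray can, 52 mm across, 190 mm tall, standing; leave it alone. Origin: middle of its underside.
- casting: small white plaster casting 60 x 45 x 26 mm lying on the sander's table; leave it alone. Origin: middle of its underside.
- spare_drum: thin spare sanding drum, 38 mm across, 115 mm tall, standing on the sander's table behind and left of the spindle; leave it alone. Origin: middle of its underside.
- sanding_block: cork sanding block 110 x 65 x 35 mm; leave it alone. Origin: middle of its underside.
Things that resemble listed ones, but are neither listed nor needed, are in the scene too. Leave any green look-alike of the spanner alone.

How it is judged:
By the outcome, as a careful person would: the job done as asked, in the order asked, and still so for the second after the job is handed in, with the robot touching nothing.
It also fails if it takes over 72 s, if anything falls off the work surface, if the arm or the gripper's body presses on something with over 40 N, if the wrist force passes 120 N, or if a joint passes its speed limit or range.

ROBOT

A 6-joint arm with a two-finger parallel gripper is mounted at the origin on the work surface. World frame = base frame: x ahead of the robot, y to its left, z up, the work surface at z = 0. Lengths are in m, angles in degrees, forces in N, time in s.
With the tool pointing down it reaches from about 0.275 to 0.775 m from the base axis. Payload 14.6 kg.
Tool frame: the origin (TCP) lies at the very end of the fingers, on their centre line; the grasp point (between the pads) lies tcp_to_grasp behind it (tcp_to_grasp is the distance from the TCP to the grasp point, in m); z points along the fingers, y is the line along which they close (so a half turn about z gives the same grasp; the last joint's range is limited). The gripper opens to 85 mm and grips with 20 to 120 N. Pads are 22 mm wide; open, the fingers measure 114 mm over their backs; the gripper's body (76 mm by 85 mm) begins 54 mm behind the grasp point. The pads swing forward as they close: fully open they stand 13 mm farther back than shut.
Start: joints at [62.206, 15.075, -2.767, 72.158, 0, 81.102], TCP at [0.17, 0.497, 0.231] pointing down, gripper open.
Joint ranges: [-151.79, 151.79], [-50.71, 97.33], [-67.44, 78.34], [-121.81, 120.89], [-77.56, 73.72], [-180, 180]. Speed limits (degrees/s): [108.29, 108.29, 147.25, 159.86, 180, 180].

INTERFACE

Orientations are given as [roll, pitch, yaw] about the fixed x, y, z axes, in that order (R = Rz(yaw) Ry(pitch) Rx(roll)).
In Python, from bench import * gives the robot as it stands.
- The arm moves only by the shell command python3 -m creep 'ROWS' [OPENING]. ROWS is JSON, a list of rows, each an object with "offset": the shift along the tool's x, y, z in mm, a list of three; "yaw": the turn about the tool's z in rad. In form: [{"offset": [dx, dy, dz], "yaw": yaw}, ...]. A call has 1 to 5 rows; each row is the pose to reach, as a shift and turn from the pose commanded when the call began, along the tool's axes at that moment; what a row does not reach only later rows make up. A row lasts 1/8 s, in which the tool goes at most 62.5 mm and 10.7 degrees, less where a joint would pass 70% of its speed; a pose out of reach is approached as far as the arm can. A call with a gripper value outside its range is refused whole. OPENING is the finger opening in mm, from 0 to 85.4, set as the call begins (- or left out, the last holds). The fingers move at their own pace and stop on an object; the grip force is fixed at half the most. Time passes only in rows, so rows that repeat a pose let the fingers close. It gives the time, the measured TCP pose, the force, the opening and the grip force at its end, in the units of the state.
- get_state(): the state, without advancing time (a new reading comes with each control period).
- snapshot(name): name is "scene" or "top" or "wrist"; returns a dict with "image" (480x640x3 uint8, red, green, blue), "z_map" (480x640 float32, m along the optical axis (not along the pixel's ray), 0 where there is no reading), "fx", "fy", "cx", "cy" (pixels), "eye" and "rotation" of the camera in the world; the wrist camera has in their place "mount" (4x4, takes a point from camera to tool coordinates, whose origin is the TCP and whose axes are the flange's). Camera axes: x right, y down, z forward; pixel columns grow to the right and rows downward; lengths in m; the calibration is good to about 2 mm. A picture is of the moment at which its call begins: read the wrist's pose just before it.
- job_done(): hands the job in; it is judged then, once.
Trained networks look in the newest picture that a camera, given by its name, has taken for a name from the list of things; names that differ only in an ending like _2 or _b are one class to them, and where a whole thing is asked for, a point or a joint stands for the part that bears it (a point fixed in the world has none). Each returns a list of dicts, best first, with "conf" (0 to 1); they miss things now and then, are a little off and sometimes report something else, mostly with a low value. They report only what shows in the picture. A call takes as long as a camera call. They do not tell look-alikes from the thing itself.
- boxes_of(thing, camera): "point" ([x, y, z] in m, in world coordinates, good to about 4 mm: the middle of the surface that is visible of it).
- cut_out(thing, camera): "region" (480x640 bool, what is visible of it).
The state is a dict: "time_s": time; "joint_positions": joint angles; "qvel": joint speeds; "effort": joint torques, N m; "position": TCP position; "eef_rot": TCP orientation; "wrist_force": force on the tool from outside, world axes, zero at the start; "moment": the same for the moment, N m; "grip_width": finger opening in m; "gripper_force": force on a finger pad.
Only numpy, scipy, OpenCV 4.12 (cv2) and the standard library are available. Lean on these libraries where they do the work, as an engineer would, in place of code of your own. Each camera call takes 0.05 s, during which the arm holds its last target. There are 200 camera calls.

## Working session

There is one attempt and no reset: what is moved stays moved. The work goes in short steps, Python scripts to look and compute and a shell command to move; the robot and the scene stay as the last step left them, time stands still between calls to the robot, and variables do not carry over. Pictures are saved under pics/ and viewed, at most 10 in all, crops included, and the job is handed in when it is done.

```bash
mkdir -p pics
cat > h.py <<'E'
from bench import *
import numpy as np, cv2
from scipy.spatial.transform import Rotation as R
def cam(s,st=None):
    if 'mount' in s:
        T=np.eye(4);T[:3,:3]=R.from_euler('xyz',st['eef_rot'],degrees=True).as_matrix();T[:3,3]=st['position']
        return T@np.array(s['mount'])
    T=np.eye(4);T[:3,:3]=s['rotation'];T[:3,3]=s['eye'];return T
def cloud(s,st=None):
    T=cam(s,st);z=s['z_map'];v,u=np.mgrid[:480,:640]
    P=np.stack([(u-s['cx'])/s['fx']*z,(v-s['cy'])/s['fy']*z,z],-1)
    return P@T[:3,:3].T+T[:3,3]
def save(n,im,s=1):
    cv2.imwrite('pics/'+n,cv2.resize(im[...,::-1],None,fx=s,fy=s,interpolation=cv2.INTER_CUBIC))
E
python3 - <<'E'
from h import *
st=get_state();print(st)
for c in ('top','scene'):
    s=snapshot(c);save(c+'0.png',s['image'])
    T=cam(s);print(c,T.round(3).tolist(),s['fx'])
    Ti=np.linalg.inv(T)
    for t in ['nut_face','insert','sander','spanner','spanner_grip','wrench','tape','can','casting','spare_drum','sanding_block']:
        for d in boxes_of(t,c)[:3]:
            p=np.array(d['point']);q=Ti[:3,:3]@p+Ti[:3,3]
            print(t,p.round(3),round(d['conf'],2),'px',int(q[0]/q[2]*s['fx']+s['cx']),int(q[1]/q[2]*s['fy']+s['cy']))
E
```

```text
{'time_s': 0.0, 'joint_positions': array([ 6.22048370e+01,  1.50998873e+01, -2.80239332e+00,  7.21589942e+01,
       -1.31859261e-04,  8.11014479e+01]), 'qvel': array([-0.05922912, -0.0892825 ,  0.01130472, -0.01185122,  0.00819467,
        0.0653374 ]), 'effort': array([-2.84526759e-03, -6.37597775e+01,  3.84572482e+01,  1.34086231e-02,
       -2.71786894e-04,  3.56909459e-05]), 'position': array([0.16991165, 0.49646301, 0.23082435]), 'eef_rot': array([-1.79939442e+02, -9.34804798e-03,  1.61103384e+02]), 'wrist_force': array([ 0.98981347, -0.45082388,  0.12121639]), 'moment': array([0.02664608, 0.0149896 , 0.02537708]), 'gripper_force': 0.0, 'grip_width': 0.08525264086461996}
top [[-173.456, -1.135, -89.496, 0.314], [-173.456, -1.135, -89.496, -0.068], [-173.456, -1.135, -89.496, 1.873], [0.0, 0.0, 0.0, 1.0]] 603.0110653978335Traceback (most recent call last):
  File "<stdin>", line 6, in <module>
    ainv = _umath_linalg.inv(a, signature=signature)
    raise LinAlgError("Singular matrix")
numpy.linalg.LinAlgError: Singular matrix
```

```bash
sed -i "s/T\[:3,:3\]=s\['rotation'\]/T[:3,:3]=R.from_euler('xyz',s['rotation'],degrees=True).as_matrix()/" h.py
python3 - <<'E'
from h import *
for c in ('top','scene'):
    s=snapshot(c);save(c+'0.png',s['image'])
    T=cam(s);print(c,T[:3,3].round(3).tolist(),s['fx'])
    Ti=np.linalg.inv(T)
    for t in ['nut_face','insert','sander','spanner','spanner_grip','wrench','tape','can','casting','spare_drum','sanding_block']:
        for d in boxes_of(t,c)[:3]:
            p=np.array(d['point']);q=Ti[:3,:3]@p+Ti[:3,3]
            print(t,p.round(3),round(d['conf'],2),'px',int(q[0]/q[2]*s['fx']+s['cx']),int(q[1]/q[2]*s['fy']+s['cy']))
E
```

```text
top [0.314, -0.068, 1.873] 603.0110653978335
nut_face [0.556 0.047 0.157] 0.8 px 271 228
insert [0.541 0.04  0.144] 0.59 px 274 234
insert [0.551 0.048 0.155] 0.17 px 271 230
sander [0.549 0.042 0.019] 0.85 px 276 237
sander [ 0.434 -0.033  0.047] 0.74 px 299 274
spanner [ 0.618 -0.432  0.01 ] 0.69 px 428 217
spanner [ 0.288 -0.268  0.013] 0.67 px 376 323
spanner [ 0.478 -0.306  0.013] 0.52 px 388 261
spanner_grip [ 0.621 -0.429  0.014] 0.69 px 427 216
spanner_grip [ 0.482 -0.308  0.014] 0.52 px 388 260
spanner_grip [ 0.286 -0.269  0.011] 0.49 px 376 324
wrench [ 0.436 -0.48   0.005] 0.91 px 443 276
tape [ 0.725 -0.238  0.049] 0.77 px 367 180
can [ 0.468 -0.596  0.174] 0.84 px 497 261
can [0.675 0.15  0.133] 0.56 px 238 189
casting [ 0.437 -0.035  0.046] 0.77 px 300 273
spare_drum [0.677 0.148 0.135] 0.52 px 238 188
sanding_block [0.429 0.438 0.034] 0.55 px 144 274
scene [1.111, -1.073, 1.008] 469.7838908551364
nut_face [0.561 0.04  0.157] 0.44 px 336 208
nut_face [ 0.488 -0.621  0.13 ] 0.36 px 176 349
insert [0.564 0.026 0.099] 0.56 px 335 226
sander [ 0.605 -0.001  0.022] 0.91 px 341 252
spanner [ 0.275 -0.279  0.008] 0.81 px 208 271
spanner [ 0.624 -0.433  0.007] 0.67 px 273 350
spanner [ 0.482 -0.31   0.013] 0.66 px 256 300
spanner_grip [ 0.628 -0.436  0.011] 0.91 px 273 350
spanner_grip [ 0.482 -0.307  0.01 ] 0.72 px 256 300
spanner_grip [ 0.276 -0.276  0.014] 0.68 px 208 269
wrench [ 0.448 -0.486  0.01 ] 0.7 px 208 337
tape [ 0.721 -0.248  0.035] 0.82 px 338 311
can [ 0.492 -0.618  0.127] 0.91 px 179 349
casting [ 0.439 -0.04   0.046] 0.7 px 291 237
sanding_block [0.433 0.42  0.034] 0.86 px 351 178
sanding_block [0.566 0.023 0.096] 0.38 px 334 227
```

View pics/top0.png

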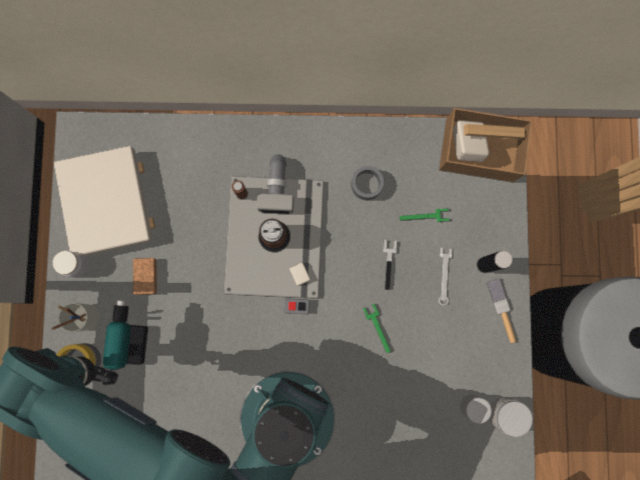

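View pics/scene0.png

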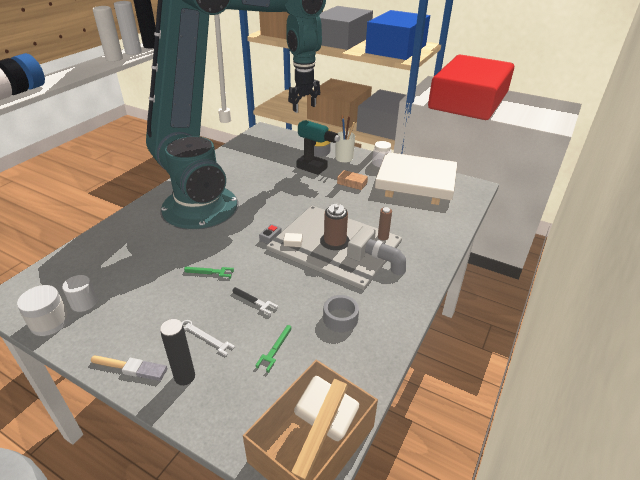

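Candidates for the spanner (top view): black-handled steel (388,262), green look-alikes (376,326) and (428,216), and the wrench (445,276). The description (steel, black handle) picks (388,262); checking it in a close crop, together with the nut.

Run:
```python
from h import *
s=snapshot('top');im=s['image'];P=cloud(s)
a=cv2.resize(im[230:300,355:425],(400,400),interpolation=cv2.INTER_CUBIC)
b=cv2.resize(im[208:258,245:295],(400,400),interpolation=cv2.INTER_CUBIC)
save('crop1.png',np.hstack([a,b]))
for d in cut_out('spanner','top')[:3]:
    m=d['region'];p=P[m&(s['z_map']>0)]
    if abs(p[:,1].mean()+.307)<.03:
        dark=m&(im.sum(-1)<150)
        for k in (m,dark):
            p=P[k][:,:2];c,_,rect=None,None,cv2.minAreaRect(p.astype(np.float32));print(d['conf'],k.sum(),p.mean(0),rect,np.median(P[k][:,2]))
# drum/nut
m=(P[...,2]>.15)&(P[...,2]<.175)&(abs(P[...,0]-.55)<.05)&(abs(P[...,1]-.045)<.05)
print(m.sum(),cv2.minEnclosingCircle(P[m][:,:2].astype(np.float32)),P[m].mean(0))
```

```text
0.58 241 [ 0.4709009  -0.30600775] ((0.392205148935318, -0.22424067556858063), (0.10422192513942719, 0.33400607109069824), 43.97186279296875) 0.013523085960605918
0.58 97 [ 0.43644787 -0.30204316] ((0.36977580189704895, -0.20697253942489624), (0.06592141091823578, 0.2925810217857361), 34.6326904296875) 0.015189355641344937
219 ((0.5523756742477417, 0.049641989171504974), 0.03188833221793175) [0.55269627 0.04856759 0.15649811]
```

View pics/crop1.png

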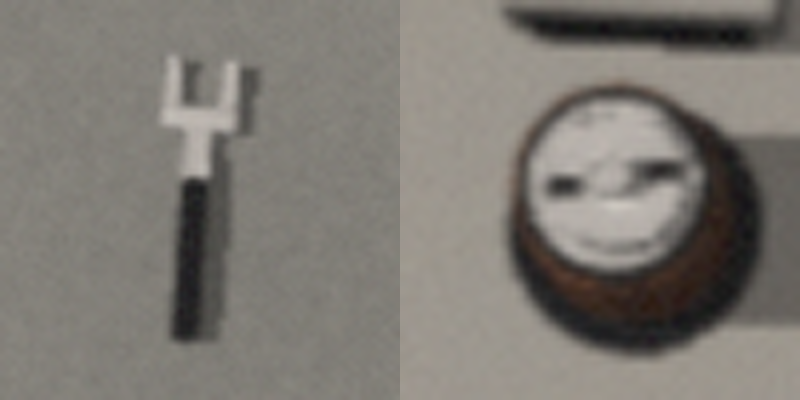

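The crop shows a steel fork with a black handle, fork towards +x (up) and tilted about -3°. The nut slots run roughly along world y, with dark ends at crop (563,186) and (660,169), tilted about +10°. I'll use this spanner, and fly over it first.

```bash
cat >> h.py <<'E'
def go(p,yaw):
    "offset(mm, tool axes) and yaw(rad about tool z) from measured pose to target"
    st=get_state();Rt=R.from_euler('xyz',st['eef_rot'],degrees=True)
    d=Rt.inv().apply(np.array(p)-st['position'])*1000
    y=-((yaw-st['eef_rot'][2]+180)%360-180)
    print('offset',d.round(1),'|',round(np.linalg.norm(d),1),'yaw rad',round(np.radians(y),4))
E
python3 - <<'E'
from h import *
import os
try:print([k for k in globals() if 'grasp' in k], tcp_to_grasp)
except Exception as e:print(e)
s=snapshot('top');T=cam(s)
def ray(u,v,z):
    d=T[:3,:3]@np.array([(u-s['cx'])/s['fx'],(v-s['cy'])/s['fy'],1]);k=(z-T[2,3])/d[2];return (T[:3,3]+k*d).round(4)
c=lambda x,y,z,o:ray(o[0]+x/400*o[2]-.5,o[1]+y/400*o[2]-.5,z)
o=(355,230,70)
print('handle far,near',c(187,338,.016,o),c(196,178,.016,o),'fork tips',c(175,60,.015,o),c(232,62,.015,o))
o=(245,208,50);print('slots',c(563-400,186,.156,o),c(660-400,169,.156,o),'centre',c(613-400,178,.16,o))
go((.42,-.303,.231),176.7)
E
```

```text
['tcp_to_grasp'] 0.0187
handle far,near [ 0.3948 -0.3018  0.016 ] [ 0.4814 -0.307   0.016 ] fork tips [ 0.5459 -0.2959  0.015 ] [ 0.5451 -0.327   0.015 ]
slots [0.5511 0.0671 0.156 ] [0.5577 0.0324 0.156 ] centre [0.5537 0.0489 0.16  ]
offset [-4.955e+02 -6.756e+02  3.000e-01] | 837.9 yaw rad -0.2722
```

```bash
python3 -m creep '[{"offset":[-30,-41,0],"yaw":0},{"offset":[-64,-87,0],"yaw":0},{"offset":[-99,-135,0],"yaw":0},{"offset":[-135,-184,0],"yaw":0},{"offset":[-171,-233,0],"yaw":0}]'
python3 -m creep '[{"offset":[-36,-49,0],"yaw":0},{"offset":[-72,-98,0],"yaw":0},{"offset":[-108,-147,0],"yaw":0},{"offset":[-144,-196,0],"yaw":0},{"offset":[-180,-245,0],"yaw":0}]'
python3 -m creep '[{"offset":[-36,-49,0],"yaw":-0.06},{"offset":[-72,-98,0],"yaw":-0.12},{"offset":[-108,-147,0],"yaw":-0.18},{"offset":[-134,-183,0],"yaw":-0.24},{"offset":[-144,-197,0],"yaw":-0.272}]'
python3 - <<'E'
from h import *
go((.42,-.303,.231),176.6)
st=get_state();s=snapshot('wrist');save('w1.png',s['image']);print(np.array(s['mount']).round(3).tolist(),s['fx'],st)
E
```

```text
time_s: 2.02
position: [0.256, 0.2214, 0.2315]
eef_rot: [180.0, 0.0, 161.1]
wrist_force: [1.1, 0.7, 0.2]
grip_width: 0.0857
gripper_force: 0.0
time_s: 2.65
position: [0.3381, -0.0393, 0.2316]
eef_rot: [180.0, 0.1, 161.1]
wrist_force: [2.0, 0.8, 0.0]
grip_width: 0.0855
gripper_force: 0.0
time_s: 3.28
position: [0.4107, -0.2728, 0.2308]
eef_rot: [180.0, -0.0, 176.7]
wrist_force: [-0.0, 1.7, -0.1]
grip_width: 0.0854
gripper_force: 0.0
offset [-11.  -29.6  -0.2] | 31.5 yaw rad 0.0011
[[-0.0, -0.945, -0.328, 0.085], [1.0, -0.0, 0.001, 0.001], [-0.001, -0.328, 0.945, -0.142], [0.0, 0.0, 0.0, 1.0]] 354.2711797328366 {'time_s': 3.275, 'joint_positions': array([-4.30682519e+01,  1.19626553e+01, -7.10450858e+00,  7.09508132e+01,
       -8.34394342e-03, -3.97337305e+01]), 'qvel': array([ -7.11804985,   8.74016683,  11.94567504,   3.67981202,
         0.35625298, -21.63490488]), 'effort': array([ -0.8003163 , -58.04588556,  38.33423853,  -0.68243578,
        -0.13003495,   0.29248386]), 'position': array([ 0.41073813, -0.27284164,  0.23081772]), 'eef_rot': array([ 1.79994925e+02, -1.91583754e-02,  1.76665481e+02]), 'wrist_force': array([-0.01365957,  1.71744206, -0.0574392 ]), 'moment': array([0.04754685, 0.01314631, 0.00932618]), 'gripper_force': 0.0, 'grip_width': 0.08540935092546569}
```

View pics/w1.png

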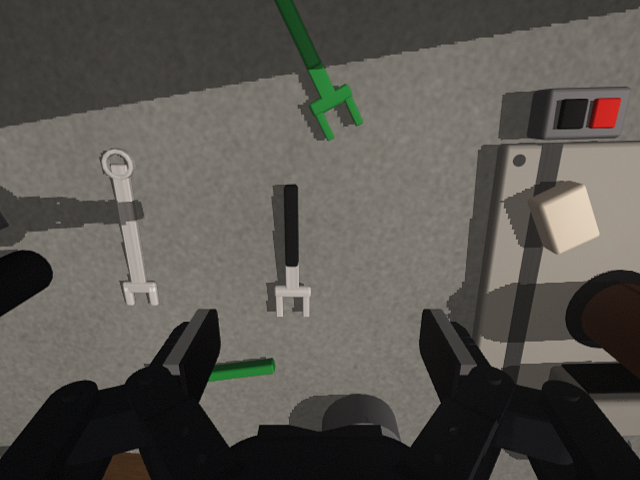

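The wrist view shows the spanner with its handle from (291,187) to (291,265) and its fork at (293,300). The green look-alikes are at (320,70) and (240,370), the wrench is at (130,230). Measuring it exactly.

```bash
cat >> h.py <<'E'
def meas_spanner():
    for i in range(3): snapshot('wrist')
    st=get_state();s=snapshot('wrist');P=cloud(s,st)
    for d in cut_out('spanner','wrist'):
        m=d['region']&(s['z_map']>0);c=np.median(P[m],0)
        if m.sum()<30: continue
        col=s['image'][m].astype(int);green=(col[:,1]-col[:,0]>40).mean()
        print('conf',round(d['conf'],2),c.round(3),'green',round(green,2))
        if green>.2: continue
        e=cv2.erode(m.astype(np.uint8),np.ones((3,3)))>0
        dk=e&(s['image'].sum(-1)<130);p=P[dk];p=p[p[:,2]>.008]
        w=np.linalg.svd(p[:,:2]-p[:,:2].mean(0))[2][0] if len(p)>10 else [0,0];w=w*np.sign(w[0])
        q=(p[:,:2]-p[:,:2].mean(0))@w
        print('handle n',len(p),'mid',p.mean(0).round(4),'ang',np.degrees(np.arctan2(w[1],w[0])).round(2),'ext',q.min().round(4),q.max().round(4))
        a=P[m];q=(a[:,:2]-p[:,:2].mean(0))@w;b=(a[:,:2]-p[:,:2].mean(0))@[-w[1],w[0]]
        print('all ext',np.percentile(q,[1,99]).round(4),np.percentile(b,[1,99]).round(4),'z',np.percentile(a[:,2],[5,50,95]).round(4))
E
python3 - <<'E'
from h import *
meas_spanner();st=get_state();print(st['position'],st['eef_rot'])
E
```

```text
conf 0.98 [ 0.617 -0.378  0.014] green 0.62
conf 0.79 [ 0.294 -0.267  0.013] green 0.85
conf 0.64 [ 0.473 -0.305  0.014] green 0.0
handle n 875 mid [ 0.4349 -0.3032  0.0151] ang -4.32 ext -0.0418 0.0461
all ext [-0.041   0.1093] [-0.0185  0.0186] z [0.0108 0.0135 0.0161]
[ 0.4101951  -0.26961977  0.23148771] [1.79998942e+02 2.65895857e-03 1.76692166e+02]
```

Run:
```python
from h import *
go((.452,-.3044,.004),176.1)
```

```text
offset [-43.7 -32.3 227.5] | 233.9 yaw rad 0.0103
```

```bash
python3 -m creep '[{"offset":[-20,-15,40],"yaw":0.01},{"offset":[-44,-32,90],"yaw":0.01},{"offset":[-44,-32,140],"yaw":0.01},{"offset":[-44,-32,175],"yaw":0.01},{"offset":[-44,-32,190],"yaw":0.01}]'
python3 - <<'E'
from h import *
snapshot('wrist');go((.452,-.3044,.004),176.1)
meas_spanner()
go((.452,-.3044,.004),176.1)
E
```

```text
time_s: 4.2
position: [0.4517, -0.3033, 0.0397]
eef_rot: [179.9, -0.1, 176.1]
wrist_force: [-0.2, 1.0, 0.6]
grip_width: 0.0851
gripper_force: 0.0
offset [-0.7 -1.3 34.8] | 34.9 yaw rad 0.0008
conf 0.93 [ 0.334 -0.26   0.012] green 0.72
conf 0.82 [ 0.467 -0.305  0.014] green 0.0
handle n 3719 mid [ 0.4326 -0.3036  0.0151] ang -3.87 ext -0.0398 0.0488
all ext [-0.0394  0.1117] [-0.0191  0.0187] z [0.0109 0.014  0.016 ]
offset [ 1.1  0.6 38.4] | 38.4 yaw rad 0.0005
```

```bash
python3 -m creep '[{"offset":[1,0.5,20],"yaw":0},{"offset":[1,0.5,34],"yaw":0},{"offset":[1,0.5,37],"yaw":0},{"offset":[1,0.5,37],"yaw":0}]'
python3 -m creep '[{"offset":[0,0,0],"yaw":0},{"offset":[0,0,0],"yaw":0},{"offset":[0,0,0],"yaw":0},{"offset":[0,0,0],"yaw":0}]' 5
```

```text
time_s: 5.0
position: [0.4517, -0.3045, 0.0046]
eef_rot: [-180.0, 0.0, 176.1]
wrist_force: [0.2, -0.5, 0.4]
grip_width: 0.0856
gripper_force: 0.0
time_s: 5.5
position: [0.4516, -0.3045, 0.0045]
eef_rot: [-180.0, 0.0, 176.1]
wrist_force: [-3.8, 5.2, 35.2]
grip_width: 0.013
gripper_force: 46.3
```

```bash
python3 -m creep '[{"offset":[0,0,-2],"yaw":0},{"offset":[0,0,-3],"yaw":0},{"offset":[0,0,-3],"yaw":0}]'
python3 -m creep '[{"offset":[0,0,-30],"yaw":0},{"offset":[0,0,-80],"yaw":0},{"offset":[0,0,-140],"yaw":0},{"offset":[0,0,-200],"yaw":0},{"offset":[0,0,-215],"yaw":0}]'
python3 - <<'E'
from h import *
for i in range(3): snapshot('wrist')
st=get_state();print(st)
P=cloud(s:=snapshot('wrist'),st);save('w2.png',s['image'])
E
```

```text
time_s: 5.88
position: [0.4515, -0.3044, 0.0073]
eef_rot: [180.0, -0.0, 176.1]
wrist_force: [-0.3, -0.3, -2.5]
grip_width: 0.0121
gripper_force: 58.5
time_s: 6.5
position: [0.4524, -0.3051, 0.226]
eef_rot: [-179.8, 0.2, 176.1]
wrist_force: [-0.6, 0.1, -3.5]
grip_width: 0.0122
gripper_force: 59.1
{'time_s': 6.65, 'joint_positions': array([-4.25592593e+01,  1.71428921e+01, -1.18705607e+00,  7.16316950e+01,
       -5.55265270e-04, -3.86760388e+01]), 'qvel': array([-0.00776524,  1.1411399 , -2.23557731, -0.91611319, -0.05358723,
       -0.10587259]), 'effort': array([ 1.03729328e-01, -7.17094016e+01,  4.16672802e+01,  6.26976360e-01,
        5.08581789e-02,  2.83014060e-04]), 'position': array([ 0.45161768, -0.30445574,  0.22232666]), 'eef_rot': array([-1.79975597e+02,  2.95978823e-02,  1.76116786e+02]), 'wrist_force': array([ 0.33114065,  0.00554862, -3.27004162]), 'moment': array([-0.01922237,  0.13449014,  0.02754246]), 'gripper_force': 59.090505838394165, 'grip_width': 0.012139107419392559}
```

View pics/w2.png

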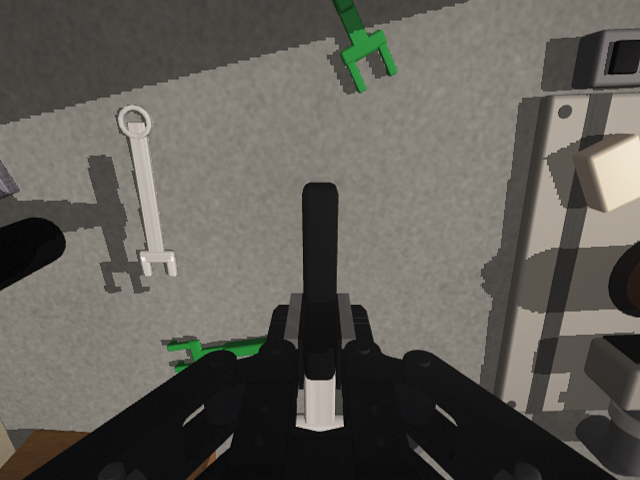

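The spanner is held centrally: handle at (320,185)–(320,290), neck at (320,400). Measuring its in-hand pose, and the nut from the top camera.

```bash
cat >> h.py <<'E'
def inhand():
    st=get_state();s=snapshot('wrist');st0=dict(st,position=np.zeros(3),eef_rot=[0,0,0])
    P=cloud(s,st0)  # tool frame
    print('z scan',[(v,P[v,320].round(4).tolist()) for v in (195,220,250,280,330,370,395,410)])
    z=s['z_map'][190:285,296:345];Q=P[190:285,296:345]
    m=(s['image'][190:285,296:345].sum(-1)<150)&(abs(Q[...,2]-np.median(Q[60,20:28,2]))<.012)
    Q=Q[m];A=np.c_[Q[:,0],Q[:,1],np.ones(len(Q))]
    print('plane z=ax+by+c',np.linalg.lstsq(A,Q[:,2],rcond=None)[0].round(4))
    c=[];
    for x in np.arange(.03,.06,.003):
        k=abs(Q[:,0]-x)<.0015
        if k.sum()>5:c.append((x,(Q[k,1].min()+Q[k,1].max())/2))
    c=np.array(c);f=np.polyfit(c[:,0],c[:,1],1);print('axis y=%.4f x + %.4f'%tuple(f),'deg',np.degrees(np.arctan(f[0])),'x max',Q[:,0].max())
E
python3 - <<'E'
from h import *
inhand()
E
```

```text
z scan [(195, [0.0845, 0.0005, -0.1419]), (220, [0.0467, 0.0008, -0.012]), (250, [0.0341, 0.0008, -0.011]), (280, [0.0209, 0.0008, -0.0109]), (330, [-0.0028, 0.0009, -0.0109]), (370, [-0.0235, 0.0009, -0.0112]), (395, [-0.041, 0.0009, -0.0075]), (410, [-0.0506, 0.0009, -0.007])]
plane z=ax+by+c [-0.0021 -0.0138 -0.0103]
axis y=-0.0007 x + 0.0007 deg -0.04113167079689366 x max 0.05811926179396667
```

Run:
```python
from h import *
go((.54,-.02,.262),190.6)
```

```text
offset [-69.4 289.5 -40.7] | 300.4 yaw rad -0.2529
```

```bash
python3 -m creep '[{"offset":[-8,36,-15],"yaw":-0.05},{"offset":[-22,90,-40],"yaw":-0.1},{"offset":[-36,148,-41],"yaw":-0.15},{"offset":[-50,206,-41],"yaw":-0.2},{"offset":[-62,258,-41],"yaw":-0.253}]'
python3 -m creep '[{"offset":[0,22,0],"yaw":0},{"offset":[0,32,0],"yaw":0},{"offset":[0,32,0],"yaw":0}]'
python3 - <<'E'
from h import *
for i in range(3): snapshot('wrist')
go((.54,-.02,.262),190.6)
st=get_state();s=snapshot('wrist');im=s['image'];P=cloud(s,st)
for d in boxes_of('nut_face','wrist')[:2]:print(d)
m=(P[...,2]>.146)&(P[...,2]<.172)&(np.hypot(P[...,0]-.553,P[...,1]-.049)<.05)
v,u=np.where(m);print(u.min(),u.max(),v.min(),v.max(),m.sum())
m2=m&(abs(P[...,2]-.156)<.004)
print('disc',cv2.minEnclosingCircle(P[m2][:,:2].astype(np.float32)),np.median(P[m2][:,2]))
m3=m&(P[...,2]>.161);print('spindle',m3.sum(),P[m3].mean(0) if m3.any() else '')
save('w3.png',im[max(0,v.min()-20):v.max()+20,u.min()-20:u.max()+20],4); print(u.min()-20,v.min()-20)
np.savez('w3.npz',P=P,im=im)
E
```

```text
time_s: 7.38
position: [0.5307, -0.049, 0.262]
eef_rot: [179.9, -0.1, -169.3]
wrist_force: [1.5, -0.6, -2.0]
grip_width: 0.012
gripper_force: 59.1
time_s: 7.75
position: [0.5247, -0.0198, 0.2627]
eef_rot: [180.0, -0.1, -169.4]
wrist_force: [0.4, 0.6, -2.2]
grip_width: 0.012
gripper_force: 59.2
offset [-14.9  -2.1   1.1] | 15.1 yaw rad -0.001
{'point': [0.5537, 0.0468, 0.1532], 'conf': 0.66}
368 432 252 313 3119
disc ((0.5542595386505127, 0.05018295347690582), 0.02560579776763916) 0.15534936781894393
spindle 272 [0.5537015  0.04944917 0.16315751]
348 232
```

View pics/w3.png

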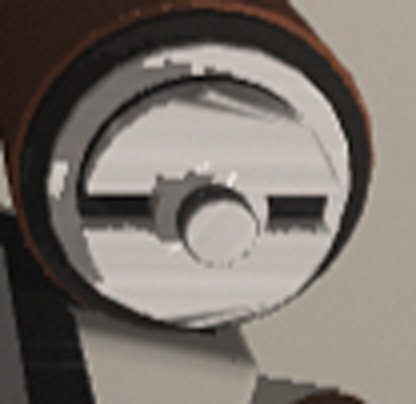

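The crop shows the nut with slots horizontal in the image, at crop (118,208) and (297,210), and the spindle end at (222,228): the slots already line up with the tool's y axis. Fitting with depth.

Run:
```python
from h import *
d=np.load('w3.npz');P=d['P'];im=d['im'];T=None
m=(P[...,2]>.144)&(P[...,2]<.151)&(np.hypot(P[...,0]-.5542,P[...,1]-.0500)<.024)
q=P[m][:,:2];print(m.sum(),q.mean(0))
w=np.linalg.svd(q-q.mean(0))[2][0];w*=np.sign(w[1]);print('slot yaw',np.degrees(np.arctan2(-w[0],w[1])))
# dark pixels in slots, ray to z=.148
st=get_state()
dk=(im.sum(-1)<170);
reg=np.zeros_like(dk);reg[232+44:232+64,348+18:348+90]=1
k=dk&reg&(np.hypot(P[...,0]-.5542,P[...,1]-.0500)<.024);q=P[k][:,:2];print(k.sum());w=np.linalg.svd(q-q.mean(0))[2][0];w*=np.sign(w[1]);print('dark yaw',np.degrees(np.arctan2(-w[0],w[1])))
yaw=10.6;n=np.array([np.cos(np.radians(yaw)),np.sin(np.radians(yaw))]);print('slot offset along x from centre',((P[m][:,:2]-[.5542,.0500])@n).min(),((P[m][:,:2]-[.5542,.0500])@n).max())
c=np.array([.5539,.0498]);t=c-n*.0905+np.array([n[1],-n[0]])*0
yt=np.array([np.sin(np.radians(190.6)),-np.cos(np.radians(190.6))]);t=t-yt*.0007
print(t);go((*t,.176),190.6);print(get_state()['moment'],get_state()['wrist_force'])
```

```text
239 [0.55700941 0.04969248]
slot yaw 10.04902467447279
230
dark yaw 10.0299695558204
slot offset along x from centre -0.0017670597573141006 0.005668333572537136
[0.46507312 0.03246435]
offset [49.2 63.1 87.2] | 118.4 yaw rad -0.001
[-0.03632622  0.11835515  0.04280559] [ 0.75863266 -0.74360435 -2.76337141]
```

```bash
python3 -m creep '[{"offset":[15,20,15],"yaw":0.002},{"offset":[36,45,40],"yaw":0.004},{"offset":[48,62,65],"yaw":0.007},{"offset":[49,63,82],"yaw":0.008},{"offset":[49,63,86],"yaw":0.008}]'
python3 - <<'E'
from h import *
for i in range(4): snapshot('wrist')
go((.4653,.0334,.162),190.1);print(get_state()['moment'],get_state()['wrist_force'])
go((.4653,.0334,.154),190.1)
E
```

```text
time_s: 8.62
position: [0.4648, 0.0329, 0.1767]
eef_rot: [180.0, -0.1, -169.9]
wrist_force: [-0.2, -0.1, -2.3]
grip_width: 0.0122
gripper_force: 59.1
offset [ 0.4  0.7 15.9] | 15.9 yaw rad 0.0004
[0.0311225  0.07784053 0.0446519 ] [ 0.71236586  0.34673002 -2.69355583]
offset [ 0.4  0.7 23.9] | 23.9 yaw rad 0.0004
```

```bash
python3 -m creep '[{"offset":[0.4,0.6,8],"yaw":0},{"offset":[0.4,0.6,15],"yaw":0},{"offset":[0.4,0.6,15],"yaw":0}]'
python3 -m creep '[{"offset":[0,0,2],"yaw":0},{"offset":[0,0,4],"yaw":0},{"offset":[0,0,4],"yaw":0}]'
```

```text
time_s: 9.2
position: [0.4644, 0.0337, 0.1617]
eef_rot: [180.0, -0.1, -169.8]
wrist_force: [-0.3, 0.4, -2.3]
grip_width: 0.0125
gripper_force: 59.2
time_s: 9.57
position: [0.4647, 0.0337, 0.1582]
eef_rot: [180.0, -0.0, -169.8]
wrist_force: [-0.2, -0.1, -1.9]
grip_width: 0.0123
gripper_force: 59.2
```

Run:
```python
from h import *
s=snapshot('scene');save('s1.png',s['image'][170:270,270:400],5)
st=get_state();print(st['position'],st['wrist_force'],st['moment'])
```

```text
[0.4647022  0.03371434 0.15833515] [ 0.58285588  0.17696531 -0.88179267] [-0.04042612  0.11683037  0.05238373]
```

```bash
python3 -m creep '[{"offset":[0,0,1],"yaw":0},{"offset":[0,0,2],"yaw":0},{"offset":[0,0,2],"yaw":0}]'
python3 -m creep '[{"offset":[0,0,1],"yaw":0},{"offset":[0,0,2],"yaw":0},{"offset":[0,0,2],"yaw":0}]'
python3 - <<'E'
from h import *
st=get_state();print(st['position'],st['wrist_force'],st['moment'])
E
```

```text
time_s: 10.0
position: [0.4646, 0.0337, 0.1563]
eef_rot: [180.0, -0.0, -169.8]
wrist_force: [0.0, 0.5, -2.6]
grip_width: 0.0119
gripper_force: 59.2
time_s: 10.38
position: [0.4646, 0.0337, 0.1542]
eef_rot: [180.0, -0.0, -169.8]
wrist_force: [-0.9, -0.1, -3.1]
grip_width: 0.0124
gripper_force: 59.2
[0.46464988 0.03370543 0.15423664] [-0.88057896 -0.07167176 -3.09291713] [-0.05027391  0.08327518 -0.00942033]
```

```bash
python3 -m creep '[{"offset":[0,0,0.5],"yaw":0},{"offset":[0,0,0.5],"yaw":0}]'
python3 -m creep '[{"offset":[0,0,0.5],"yaw":0},{"offset":[0,0,0.5],"yaw":0}]'
python3 - <<'E'
from h import *
st=get_state();print(st['position'],st['wrist_force'],st['moment'])
s=snapshot('scene');save('s2.png',s['image'][175:250,290:390],6)
E
```

```text
time_s: 10.62
position: [0.4647, 0.0337, 0.1538]
eef_rot: [-180.0, 0.0, -169.8]
wrist_force: [-0.1, 0.4, -1.3]
grip_width: 0.0123
gripper_force: 59.3
time_s: 10.88
position: [0.4647, 0.0337, 0.1534]
eef_rot: [-180.0, 0.0, -169.8]
wrist_force: [-0.5, 0.2, 0.1]
grip_width: 0.0122
gripper_force: 59.5
[0.46474141 0.03369223 0.15337763] [-0.47619418  0.18265614  0.05041912] [-0.03774755  0.15342303 -0.0011371 ]
```

View pics/s2.png

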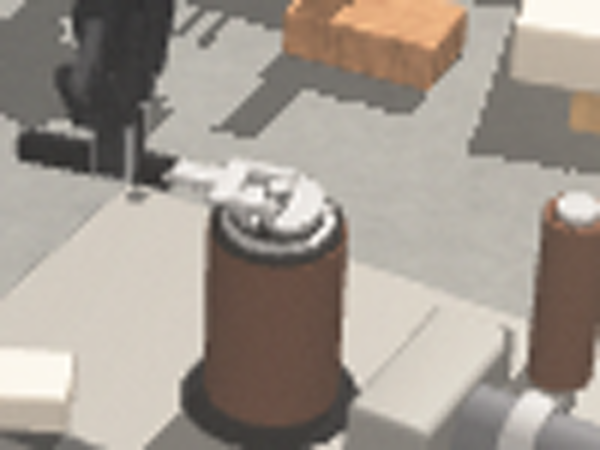

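The fork straddles the spindle end flush on the nut (crop (270,195)), so it is seated. Pressing very slightly more, then leaning anticlockwise in small steps while watching the torque.

```bash
cat >> h.py <<'E'
C=np.array([.5543,.0500])
def tq():
    a=[]
    for i in range(3):
        snapshot('wrist');st=get_state();r=st['position'][:2]-C;F=st['wrist_force'];a.append([r[0]*F[1]-r[1]*F[0]+st['moment'][2],*F,*st['moment']])
    a=np.mean(a,0);print('T %.2f F %s M %s yaw %.2f pos %s t %.1f'%(a[0],a[1:4].round(1),a[4:].round(2),st['eef_rot'][2]%360,st['position'].round(4),st['time_s']))
E
python3 -m creep '[{"offset":[0,0,0.5],"yaw":0},{"offset":[0,0,0.5],"yaw":0}]'
python3 -c 'from h import *;tq()'
python3 -m creep '[{"offset":[0,-1.4,0],"yaw":-0.015},{"offset":[0,-2.7,0],"yaw":-0.03},{"offset":[0,-2.7,0],"yaw":-0.03}]' >/dev/null
python3 -c 'from h import *;tq()'
python3 -m creep '[{"offset":[0,-0.9,0],"yaw":-0.01},{"offset":[0,-1.8,0],"yaw":-0.02},{"offset":[0,-1.8,0],"yaw":-0.02}]' >/dev/null
python3 -c 'from h import *;tq()'
```

```text
time_s: 11.18
position: [0.4647, 0.0337, 0.1529]
eef_rot: [-180.0, 0.0, -169.8]
wrist_force: [-1.0, -1.1, 0.9]
grip_width: 0.0119
gripper_force: 59.7
T 0.03 F [-1.7 -0.5  1.6] M [-0.05  0.14  0.02] yaw 190.15 pos [0.4647 0.0337 0.1529] t 11.3
T -0.06 F [-0.6  1.5  2. ] M [ 0.39 -0.09  0.08] yaw 191.87 pos [0.4653 0.0311 0.1528] t 11.8
T -0.16 F [-1.9  1.9  2. ] M [0.37 0.07 0.05] yaw 193.01 pos [0.4655 0.0293 0.1528] t 12.4
```

```bash
python3 -m creep '[{"offset":[0,-0.9,0],"yaw":-0.01},{"offset":[0,-1.8,0],"yaw":-0.02},{"offset":[0,-1.8,0],"yaw":-0.02}]' >/dev/null
python3 -c 'from h import *;tq()'
python3 -m creep '[{"offset":[0,-0.9,0],"yaw":-0.01},{"offset":[0,-1.8,0],"yaw":-0.02},{"offset":[0,-1.8,0],"yaw":-0.02}]' >/dev/null
python3 -c 'from h import *;tq()'
python3 -m creep '[{"offset":[0,-0.9,0],"yaw":-0.01},{"offset":[0,-1.8,0],"yaw":-0.02},{"offset":[0,-1.8,0],"yaw":-0.02}]' >/dev/null
python3 -c 'from h import *;tq()'
```

```text
T -0.12 F [-4.5  0.5  2.9] M [0.27 0.58 0.03] yaw 194.16 pos [0.4657 0.0275 0.1527] t 12.9
T -0.26 F [-5.5  1.4  3.8] M [0.25 0.9  0.  ] yaw 195.33 pos [0.466  0.0257 0.1527] t 13.4
T -0.34 F [-5.6  1.   3. ] M [ 0.41  0.96 -0.11] yaw 196.47 pos [0.4664 0.0241 0.1527] t 13.9
```

```bash
python3 -m creep '[{"offset":[0.4,-0.9,0],"yaw":-0.01},{"offset":[0.7,-1.8,0],"yaw":-0.02},{"offset":[0.7,-1.8,0],"yaw":-0.02}]' >/dev/null
python3 -c 'from h import *;tq()'
python3 -m creep '[{"offset":[0,-0.9,0],"yaw":-0.01},{"offset":[0,-1.8,0],"yaw":-0.02},{"offset":[0,-1.8,0],"yaw":-0.02}]' >/dev/null
python3 -c 'from h import *;tq()'
```

```text
T -0.57 F [-2.4  4.9  1.3] M [ 1.02  0.25 -0.08] yaw 197.62 pos [0.4668 0.0223 0.1528] t 14.5
T -0.77 F [-2.8  6.   1.8] M [ 1.22  0.31 -0.17] yaw 198.76 pos [0.4674 0.0207 0.1528] t 15.0
```

```bash
python3 -m creep '[{"offset":[0,-0.9,0],"yaw":-0.01},{"offset":[0,-1.8,0],"yaw":-0.02},{"offset":[0,-1.8,0],"yaw":-0.02}]' >/dev/null
python3 -c 'from h import *;tq()'
python3 -m creep '[{"offset":[0,-0.9,0],"yaw":-0.01},{"offset":[0,-0.9,0],"yaw":-0.01}]' >/dev/null
python3 -c 'from h import *;tq()'
```

```text
T -0.87 F [-2.8  6.2  2.5] M [ 1.44  0.34 -0.25] yaw 199.91 pos [0.4679 0.0191 0.1528] t 15.5
T -0.91 F [-2.3  7.1  2.1] M [ 1.56  0.37 -0.23] yaw 200.48 pos [0.4682 0.0183 0.1528] t 15.9
```

```bash
python3 -m creep '[{"offset":[0,-0.9,0],"yaw":-0.01},{"offset":[0,-1.8,0],"yaw":-0.02},{"offset":[0,-1.8,0],"yaw":-0.02}]' >/dev/null
python3 -c 'from h import *;tq();tq()'
```

```text
T -1.09 F [-2.6  8.2  2.2] M [ 1.73  0.38 -0.3 ] yaw 201.63 pos [0.4688 0.0167 0.1527] t 16.4
T -1.05 F [-2.7  7.6  2. ] M [ 1.77  0.38 -0.31] yaw 201.63 pos [0.4687 0.0168 0.1527] t 16.6
```

```bash
for i in 1 2 3; do python3 -m creep '[{"offset":[0,1.8,0],"yaw":0.02},{"offset":[-0.1,3.6,0],"yaw":0.04},{"offset":[-0.1,3.6,0],"yaw":0.04}]' >/dev/null
python3 -c 'from h import *;tq()'; done
```

```text
T -0.69 F [-1.9  5.5  2.2] M [ 1.25  0.31 -0.15] yaw 199.34 pos [0.4677 0.0199 0.1528] t 17.1
T -0.35 F [-0.9  3.9  1.6] M [0.88 0.01 0.02] yaw 197.05 pos [0.4667 0.023  0.1529] t 17.6
T -0.01 F [0.7 0.9 1.7] M [ 0.27 -0.32  0.05] yaw 194.74 pos [0.4657 0.0263 0.1529] t 18.2
```

Loading rose to about 1.07 N m and unloading returned elastically to zero at the same angle, so it does not give anticlockwise. It undoes clockwise.

```bash
python3 -m creep '[{"offset":[-0.1,4.6,0],"yaw":0.05},{"offset":[-0.5,9.2,0],"yaw":0.1},{"offset":[-1,13.7,0],"yaw":0.15},{"offset":[-1.8,18.2,0],"yaw":0.2},{"offset":[-2.9,22.7,0],"yaw":0.25}]' >/dev/null
python3 -c 'from h import *;tq()'
python3 -m creep '[{"offset":[-0.1,4.6,0],"yaw":0.05},{"offset":[-0.5,9.2,0],"yaw":0.1},{"offset":[-1,13.7,0],"yaw":0.15},{"offset":[-1.8,18.2,0],"yaw":0.2},{"offset":[-1.8,18.2,0],"yaw":0.2}]' >/dev/null
python3 -c 'from h import *;tq()'
```

```text
T 0.60 F [ 0.8 -6.5  1.2] M [-1.39 -0.35  0.01] yaw 180.38 pos [0.4628 0.0482 0.1529] t 18.9
T 0.62 F [ 0.4 -6.3  0.8] M [-1.4  -0.25  0.06] yaw 168.92 pos [0.4644 0.0663 0.1529] t 19.7
```

```bash
python3 -m creep '[{"offset":[-0.5,9.2,0],"yaw":0.1},{"offset":[-1.8,18.2,0],"yaw":0.2},{"offset":[-4.1,27.1,0],"yaw":0.3},{"offset":[-7.2,35.7,0],"yaw":0.4},{"offset":[-11.2,44,0],"yaw":0.5}]' >/dev/null
python3 -c 'from h import *;tq()'
python3 -m creep '[{"offset":[-0.5,9.2,0],"yaw":0.1},{"offset":[-1.8,18.2,0],"yaw":0.2},{"offset":[-4.1,27.1,0],"yaw":0.3},{"offset":[-7.2,35.7,0],"yaw":0.4},{"offset":[-11.2,44,0],"yaw":0.5}]' >/dev/null
python3 -c 'from h import *;tq()'
```

```text
T 0.64 F [-1.6 -8.4  1.9] M [-1.88  0.11 -0.04] yaw 140.24 pos [0.4836 0.1073 0.1526] t 20.5
T 0.62 F [-3.9 -8.2  2.4] M [-1.84  0.73  0.01] yaw 111.58 pos [0.5199 0.1338 0.1524] t 21.3
```

```bash
python3 -m creep '[{"offset":[-0.5,9.2,0],"yaw":0.1},{"offset":[-1.8,18.2,0],"yaw":0.2},{"offset":[-4.1,27.1,0],"yaw":0.3},{"offset":[-5.1,30,0],"yaw":0.333},{"offset":[-5.1,30,0],"yaw":0.333}]' >/dev/null
python3 -c 'from h import *;tq()'
echo back; python3 -m creep '[{"offset":[0,-3.2,0],"yaw":-0.035},{"offset":[-0.2,-6.4,0],"yaw":-0.07},{"offset":[-0.2,-6.4,0],"yaw":-0.07}]' >/dev/null
python3 -c 'from h import *;tq()'
```

```text
T 0.66 F [-5.5 -6.5  2.9] M [-1.52  1.05  0.13] yaw 92.56 pos [0.5491 0.1402 0.1524] t 22.1
back
T 0.09 F [-1.4 -5.3  1.5] M [-1.27  0.3  -0.1 ] yaw 96.55 pos [0.5433 0.1398 0.1526] t 22.6
```

```bash
python3 -m creep '[{"offset":[-0.5,-2.3,0],"yaw":-0.025},{"offset":[-0.9,-4.6,0],"yaw":-0.05},{"offset":[-0.9,-4.6,0],"yaw":-0.05}]' >/dev/null
python3 -c 'from h import *;tq()'
```

```text
T 0.01 F [ 1.  -1.8  1.8] M [-0.53 -0.18  0.07] yaw 99.45 pos [0.5393 0.1395 0.1528] t 23.1
```

```bash
python3 -m creep '[{"offset":[0,0,-2],"yaw":0},{"offset":[0,0,-5],"yaw":0},{"offset":[0,0,-9],"yaw":0},{"offset":[0,0,-13],"yaw":0}]'
python3 -c 'from h import *;tq()'
python3 -m creep '[{"offset":[0,0,-15],"yaw":0},{"offset":[0,0,-40],"yaw":0},{"offset":[0,0,-75],"yaw":0},{"offset":[0,0,-100],"yaw":0}]'
python3 - <<'E'
from h import *
tq();inhand()
st=get_state();s=snapshot('wrist');P=cloud(s,st)
s=snapshot('top');save('t2.png',np.hstack([cv2.resize(s['image'][208:258,245:295],(400,400),interpolation=cv2.INTER_CUBIC),cv2.resize(s['image'][160:310,220:370],(400,400))]))
go((.4518,-.3044,.24),176.1)
E
```

```text
time_s: 23.6
position: [0.5392, 0.1396, 0.1661]
eef_rot: [-180.0, -0.0, 99.5]
wrist_force: [0.3, -0.3, -2.0]
grip_width: 0.0123
gripper_force: 59.3
T -0.01 F [ 0.1  0.1 -1.9] M [0.08 0.02 0.  ] yaw 99.45 pos [0.5394 0.1395 0.166 ] t 23.8
time_s: 24.25
position: [0.5393, 0.1395, 0.2671]
eef_rot: [180.0, 0.0, 99.5]
wrist_force: [0.4, 1.2, -3.0]
grip_width: 0.0122
gripper_force: 59.3
T 0.07 F [-0.7 -0.6 -2.1] M [0.04 0.08 0.  ] yaw 99.45 pos [0.5397 0.1396 0.2661] t 24.4
z scan [(195, [0.057, 0.0006, -0.0112]), (220, [0.047, 0.0006, -0.0102]), (250, [0.0347, 0.0006, -0.0105]), (280, [0.0217, 0.0007, -0.0109]), (330, [-0.0021, 0.0007, -0.0107]), (370, [-0.0241, 0.0007, -0.0095]), (395, [-0.0402, 0.0007, -0.0074]), (410, [-0.0497, 0.0007, -0.007])]
plane z=ax+by+c [-0.003  -0.0071 -0.0103]
axis y=-0.0044 x + 0.0008 deg -0.25400727163182285 x max 0.05889375927968757
offset [-423.6 -158.6   24.7] | 453.0 yaw rad -1.3377
```

View pics/t2.png

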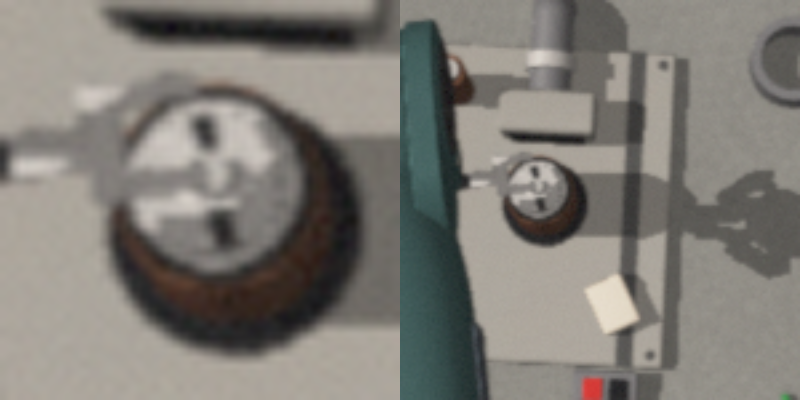

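Slots now lie at crop (204,130)–(223,232): turned about 89–90° clockwise. Carrying the spanner back to its place on the bench.

```bash
python3 -m creep '[{"offset":[-25,-10,0],"yaw":-0.1},{"offset":[-70,-26,0],"yaw":-0.23},{"offset":[-118,-44,0],"yaw":-0.36},{"offset":[-165,-62,0],"yaw":-0.5},{"offset":[-212,-79,0],"yaw":-0.65}]'
python3 -c 'from h import *;go((.4518,-.3044,.24),176.1)'
```

```text
time_s: 25.18
position: [0.4951, -0.0839, 0.2647]
eef_rot: [-180.0, -0.1, 137.0]
wrist_force: [0.8, 1.4, -3.0]
grip_width: 0.0119
gripper_force: 59.3
offset [-118.8 -190.8   24.7] | 226.1 yaw rad -0.6828
```

```bash
python3 -m creep '[{"offset":[-28,-45,5],"yaw":-0.15},{"offset":[-57,-92,10],"yaw":-0.3},{"offset":[-85,-135,15],"yaw":-0.45},{"offset":[-105,-168,25],"yaw":-0.6},{"offset":[-115,-185,25],"yaw":-0.683}]'
python3 - <<'E'
from h import *
for i in range(3):snapshot('wrist')
go((.4518,-.3044,.0065),176.1);print(get_state()['time_s'])
E
```

```text
time_s: 25.8
position: [0.4517, -0.2975, 0.2388]
eef_rot: [179.9, -0.1, 175.9]
wrist_force: [0.2, 0.2, -2.2]
grip_width: 0.0118
gripper_force: 59.3
offset [ -0.4  -8.3 233.2] | 233.3 yaw rad -0.0072
25.95
```

```bash
python3 -m creep '[{"offset":[0,-4,40],"yaw":-0.007},{"offset":[0,-8,90],"yaw":-0.007},{"offset":[0,-8,150],"yaw":-0.007},{"offset":[0,-8,200],"yaw":-0.007},{"offset":[0,-8,220],"yaw":-0.007}]'
python3 - <<'E'
from h import *
for i in range(2):snapshot('wrist')
go((.4518,-.3044,.0055),176.1)
E
```

```text
time_s: 26.58
position: [0.4512, -0.3016, 0.018]
eef_rot: [179.8, -0.2, 176.2]
wrist_force: [-0.2, 0.4, -1.7]
grip_width: 0.0123
gripper_force: 59.2
offset [-0.7 -2.5 13.2] | 13.4 yaw rad 0.0017
```

```bash
python3 -m creep '[{"offset":[0,0,7],"yaw":0},{"offset":[0,0,11],"yaw":0},{"offset":[0,0,12.5],"yaw":0},{"offset":[0,0,12.5],"yaw":0}]'
python3 -c 'from h import *;tq()'
```

```text
time_s: 27.18
position: [0.4525, -0.3042, 0.0086]
eef_rot: [-180.0, 0.0, 176.2]
wrist_force: [0.3, 0.3, -2.4]
grip_width: 0.0122
gripper_force: 59.3
T -0.15 F [-0.3  0.3 -1.7] M [-0.    0.07 -0.  ] yaw 176.22 pos [ 0.4524 -0.3042  0.0085] t 27.3
```

```bash
python3 -m creep '[{"offset":[0,0,1.5],"yaw":0},{"offset":[0,0,3.3],"yaw":0},{"offset":[0,0,3.3],"yaw":0}]'
python3 -c 'from h import *;tq()'
```

```text
time_s: 27.7
position: [0.4524, -0.3041, 0.0049]
eef_rot: [180.0, -0.0, 176.2]
wrist_force: [0.5, 0.8, -1.7]
grip_width: 0.0124
gripper_force: 59.3
T -0.02 F [ 0.1  0.1 -2.3] M [-0.01  0.06 -0.04] yaw 176.23 pos [ 0.4524 -0.3041  0.005 ] t 27.9
```

```bash
python3 -m creep '[{"offset":[0,0,0.5],"yaw":0},{"offset":[0,0,0.5],"yaw":0}]'
python3 -m creep '[{"offset":[0,0,0.5],"yaw":0},{"offset":[0,0,0.5],"yaw":0},{"offset":[0,0,0.5],"yaw":0},{"offset":[0,0,0.5],"yaw":0}]' 60
python3 -m creep '[{"offset":[0,0,-10],"yaw":0},{"offset":[0,0,-40],"yaw":0},{"offset":[0,0,-90],"yaw":0},{"offset":[0,0,-150],"yaw":0},{"offset":[0,0,-180],"yaw":0}]'
python3 - <<'E'
from h import *
meas_spanner();tq()
s=snapshot('top');save('t3.png',s['image'])
E
```

```text
time_s: 28.1
position: [0.4523, -0.3041, 0.0047]
eef_rot: [-180.0, 0.0, 176.2]
wrist_force: [-1.7, 1.1, 2.8]
grip_width: 0.0124
gripper_force: 59.8
time_s: 28.6
position: [0.4524, -0.3041, 0.004]
eef_rot: [-180.0, 0.0, 176.2]
wrist_force: [-0.9, 0.4, -0.8]
grip_width: 0.0599
gripper_force: 0.0
time_s: 29.22
position: [0.4528, -0.3045, 0.1879]
eef_rot: [-179.9, 0.2, 176.2]
wrist_force: [-0.0, 0.8, 0.1]
grip_width: 0.0602
gripper_force: 0.0
conf 0.87 [ 0.315 -0.259  0.012] green 0.86
conf 0.7 [ 0.475 -0.303  0.014] green 0.0
handle n 1219 mid [ 0.4354 -0.3021  0.0152] ang -4.05 ext -0.0414 0.0466
all ext [-0.0405  0.1099] [-0.0188  0.0192] z [0.0111 0.0137 0.0161]
conf 0.68 [ 0.615 -0.374  0.013] green 0.65
conf 0.48 [ 0.471 -0.584  0.023] green 0.0
handle n 1488 mid [ 0.4714 -0.5853  0.0265] ang 9.4 ext -0.0259 0.0224
all ext [-0.0244  0.0233] [-0.0154  0.0044] z [0.0048 0.023  0.0448]
T 0.04 F [ 0.3  0.2 -0.2] M [ 0.01 -0.02 -0.03] yaw 176.23 pos [ 0.4519 -0.3037  0.183 ] t 29.6
```

View pics/t3.png

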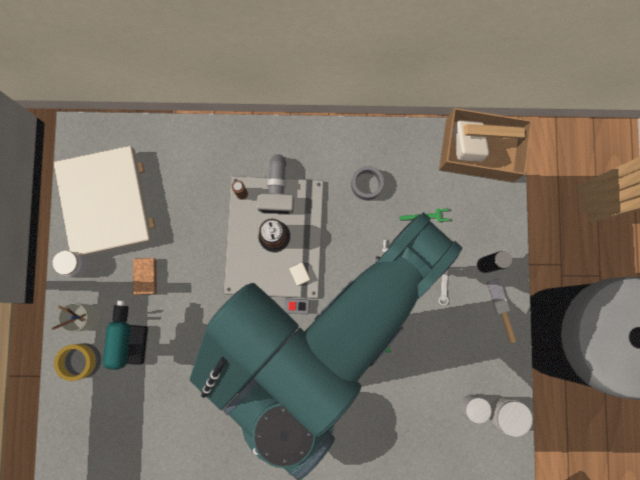

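The scene is unchanged: nut at (272,232) turned a quarter, casting at (299,274) and spare drum at (239,188) in place. The wrist camera shows the spanner flat (z 16 mm) at its original spot, and the gripper is clear. Handing in.

```bash
python3 -c 'from bench import *;print(job_done())'
```

```text
the job is handed in; nothing more can be done
None
```

The nut held firm anticlockwise at about 1.05 N m, so I undid it about a quarter turn clockwise and laid the spanner flat back at its original spot beside the sander. The job is handed in, at about 30 s.

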